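# Find the loose board-support post and lock it out

## Robot

A 6-joint arm with a two-finger parallel gripper is mounted at the origin on the work surface. World frame = base frame: x ahead of the robot, y to its left, z up, the work surface at z = 0. Lengths are in mm, angles in rad, forces in N, time in s.
With the tool pointing down it reaches from about 325 to 775 mm from the base axis. Payload 5.5 kg.
Tool frame: the origin (TCP) lies between the finger pads; the fingertips stand 25 mm ahead of it and the grasp point (between the pads) lies 6 mm ahead of it; z points along the fingers, y is the line along which they close (so a half turn about z gives the same grasp; the last joint's range is limited). The gripper opens to 85 mm and grips with 20 to 120 N. Pads are 22 mm wide; open, the fingers measure 114 mm over their backs; the gripper's body (76 mm by 85 mm) begins 54 mm behind the grasp point. The pads swing forward as they close: fully open they stand 13 mm farther back than shut.
Start: joints at [-1.346, 0.091, 1.231, -0, 1.82, -0.057], TCP at [166.85, -576.349, 256.275] pointing down, gripper open.
Joint ranges: [-2.87, 2.87], [-0.86, 2.18], [0.17, 2.46], [-1.51, 4.65], [0.06, 2.69], [-2.65, 2.65]. Speed limits (rad/s): [2.57, 2.57, 3.01, 3.14, 3.14, 3.14].

## Interface

Orientations are given as a unit quaternion [x, y, z, w].
In Python, from plant import env gives the robot as it stands.
- The arm moves only by the tool jog_arm, never from a script. Its argument "deltas" is a list of rows, each an object of numbers: "dx", "dy", "dz": the shift along the tool's x, y, z in m; "wx", "wy", "wz": the turn, a rotation vector about the tool's x, y, z in degrees. In form: [{"dx": .., "dy": .., "dz": .., "wx": .., "wy": .., "wz": ..}, ...]. A call has 1 to 10 rows; each row is the pose to reach, as a shift and turn from the pose commanded when the call began, along the tool's axes at that moment; what a row does not reach only later rows make up. A row lasts 1/10 s, in which the tool goes at most 50 mm and 8.59 degrees, less where a joint would pass 70% of its speed; a pose out of reach is approached as far as the arm can. A call with a gripper value outside its range is refused whole. "gripper" is the closure, from -1 (fully open) to 1 (shut), so that 0 is half open, set as the call begins (left out, the last holds). The fingers move at their own pace and stop on an object; "grip_force" is the grip in N (left out, the last holds). Time passes only in rows, so rows that repeat a pose let the fingers close. It gives the time, the measured TCP pose, the force, the opening and the grip force at its end, in the units of the state.
- env.sense(): the state, without advancing time (a new reading comes with each control period).
- env.read_camera(name): name is "side" or "top" or "wrist"; returns the picture (400x640x3 uint8, blue, green, red); there is no depth.
- env.camera_params(name): a dict with "camera_matrix" (3x3 intrinsics, pixels), "cam_to_world" (4x4, takes a point from camera to world coordinates). Camera axes: x right, y up, looking along -z (the intrinsics and any distortion apply to the point x, -y, -z); pixel columns grow to the right and rows downward; lengths in mm; the calibration is good to about 2 mm. A picture is of the moment at which its call begins: read the wrist's pose just before it. camera_params takes no time and is no camera call; for the wrist camera it gives the pose at the moment of the call.
- env.hand_in(): hands the job in; it is judged then, once.
The state is a dict: "clock": time; "joint_positions": joint angles; "qvel": joint speeds; "joint_efforts": joint torques, N m; "tcp_pos": TCP position; "orientation": TCP orientation; "contact_force": force on the tool from outside, world axes, zero at the start; "moment": the same for the moment, N m; "grip_width": opening from 0.0 (shut) to 1.0 (fully open); "grasp_force": force on a finger pad.
Only numpy, scipy, OpenCV 4.12 (cv2) and the standard library are available. Lean on these libraries where they do the work, as an engineer would, in place of code of your own. Each camera call takes 0.05 s, during which the arm holds its last target. There are 200 camera calls.

## Task

Test the pivots of the two board-support posts on the rework bench by hand, the post on the robot's left first, then the one on its right: rock each by its cap, first away from the robot until it stops, then back towards the robot until it stops, and feel how much play it has. One post is worn and swings clearly farther than the other: slip the grey lock-out collar over that loose post until it sits flat on the post's foot, and let go of it.

Things in the scene. Friction and masses are not known exactly. Their poses are not given: they have to be found in the camera images.
- post_a_tip (a point): Top centre of a board-support post: steel rod 14 mm thick, black rubber cap 18 mm thick, 14 mm tall. Upright, this point is 115 mm above the bench, 84 mm above the hinge pin. Its fixed aluminium foot, 74 x 62 mm, has a flat top 45 mm above the bench. x: swing direction, away from the robot (turned up to 0.35 rad), z: up the rod; it rocks about y. Robot's left: y above 0.1; right: y below -0.1.
- post_b_tip (a point): Top centre of the other post, alike in looks, size and axes; either may stand left or right. Of both: a light spring (under 0.6 N at the cap) stands a released post upright. The sound pivot swings 0.05 rad (4 mm at the cap) each way to a hard stop, the loose one 0.22 rad (18 mm).
- collar_mid (a point): The centre, half-way up, of the lock-out collar: a loose plain grey plastic tube standing upright on the bench between the posts, open at both ends, outer diameter 50 mm, bore 38 mm, 55 mm tall, about 100 g. z is its axis. On the foot of a post it sits with this point about 73 mm above the bench, and the post stands 15 mm out of it.
Not all that is in view belongs to the job. What is shaped like the part that bears post_b_tip but orange is not meant.

How it is judged:
By the outcome, as a careful person would: the job done as asked, in the order asked, and still so for the second after the job is handed in, with the robot touching nothing.
It also fails if it takes over 56 s, if anything falls off the work surface, if the arm or the gripper's body presses on something with over 40 N, if the wrist force passes 120 N, or if a joint passes its speed limit or range.

## Working session

There is one attempt and no reset: what is moved stays moved. The work goes in short steps, Python scripts to look and compute and a tool call to move; the robot and the scene stay as the last step left them, time stands still between calls to the robot, and variables do not carry over. Pictures are saved under pics/ and viewed, at most 10 in all, crops included, and the job is handed in when it is done.

Besides the shell and the picture viewer there is one more tool, called after ">>>" as name([rows], argument=value, ...), one row to a line, values as JSON. jog_arm: Moves the arm, as the interface text tells. Its arguments: {"type":"object","properties":{"deltas":{"type":"array"},"gripper":{"type":"number"},"grip_force":{"type":"number"}},"required":["deltas"]}

```bash
ls; mkdir -p pics; cat > h.py <<'E'
import numpy as np, cv2, json
from plant import env
def snap(name, f):
    im=np.array(env.read_camera(name)); cv2.imwrite('pics/'+f,im); return im
def ray(name,uv,p=None):
    p=p or env.camera_params(name); K=np.array(p['camera_matrix']); T=np.array(p['cam_to_world'])
    d=p.get('distortion', p.get('dist_coeffs')); 
    u=cv2.undistortPoints(np.array([[uv]],float),K,None if d is None else np.array(d,float))[0,0]
    v=T[:3,:3]@np.array([u[0],-u[1],-1.]); return T[:3,3],v
def atz(name,uv,z,p=None):
    o,v=ray(name,uv,p); return o+v*(z-o[2])/v[2]
def proj(name,X,p=None):
    p=p or env.camera_params(name); K=np.array(p['camera_matrix']); T=np.array(p['cam_to_world'])
    c=T[:3,:3].T@(np.array(X,float)-T[:3,3]); c=c*[1,-1,-1]; q=K@c; return q[:2]/q[2]
E
python3 - <<'E'
from h import *
a=snap('top','top1.png');b=snap('side','side1.png')
for n in('top','side'): print(env.camera_params(n))
print(env.sense())
E
```

```text
pics
{'camera_matrix': array([[461.30723314,   0.        , 321.92601096],
       [  0.        , 461.30723314, 199.29330685],
       [  0.        ,   0.        ,   1.        ]]), 'cam_to_world': array([[ 2.29678226e-02,  9.83851148e-01, -1.77508868e-01,
         3.61043848e+02],
       [-9.99401511e-01,  2.71893490e-02,  2.13859490e-02,
         5.90525319e+01],
       [ 2.58669411e-02,  1.76911442e-01,  9.83886804e-01,
         1.09765614e+03],
       [ 0.00000000e+00,  0.00000000e+00,  0.00000000e+00,
         1.00000000e+00]])}
{'camera_matrix': array([[431.96595772,   0.        , 317.57264499],
       [  0.        , 431.96595772, 202.92984769],
       [  0.        ,   0.        ,   1.        ]]), 'cam_to_world': array([[ 9.76031660e-01,  1.63524378e-01, -1.43603538e-01,
         4.33513427e+02],
       [-2.17622848e-01,  7.28574553e-01, -6.49476263e-01,
        -4.51254354e+02],
       [-1.57931863e-03,  6.65160806e-01,  7.46698472e-01,
         6.88560669e+02],
       [ 0.00000000e+00,  0.00000000e+00,  0.00000000e+00,
         1.00000000e+00]])}
{'clock': 0.1, 'joint_positions': array([-1.34573871e+00,  9.17894488e-02,  1.23181153e+00, -1.14758435e-05,
        1.81978908e+00, -5.66692780e-02]), 'qvel': array([ 0.00132152,  0.00041345, -0.00341092, -0.00083531, -0.00052562,
       -0.0003043 ]), 'joint_efforts': array([ 3.91773647e-03, -4.60215676e+01, -4.19220328e+01,  4.96386394e-05,
        1.05903897e-02, -1.79522846e-05]), 'tcp_pos': array([ 166.77295258, -576.1301313 ,  255.23436503]), 'orientation': array([ 9.90094937e-01,  1.40396613e-01, -8.11185246e-05, -8.95049411e-04]), 'contact_force': array([ 0.54325534,  0.04455864, -0.54418318]), 'moment': array([ 0.00264922, -0.02323548, -0.07407368]), 'grasp_force': 0.0, 'grip_width': 0.9991960417850128}
```

View pics/top1.png

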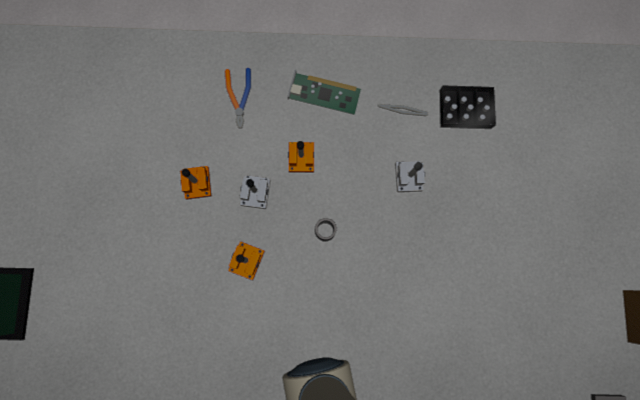

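View pics/side1.png

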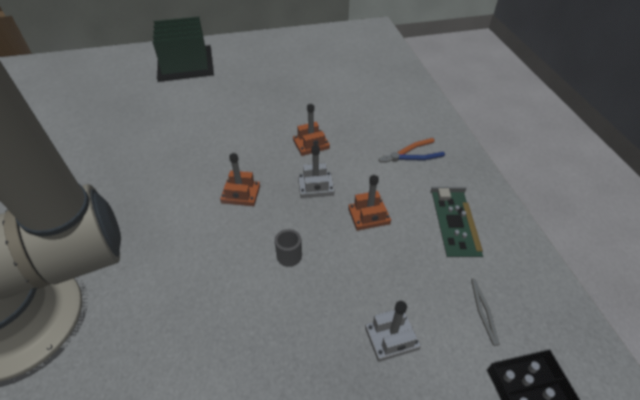

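The top picture shows two grey-footed posts, the left around (252,190) and the right around (412,176), with the collar at (325,230). The orange posts are decoys. Next I'll enlarge both views for pixel positions.

```bash
python3 - <<'E'
import cv2, numpy as np
a=cv2.imread('pics/top1.png');b=cv2.imread('pics/side1.png')
def c(im,x,y,w,h,s): return cv2.resize(im[y:y+h,x:x+w],None,fx=s,fy=s,interpolation=cv2.INTER_CUBIC)
r1=np.hstack([c(a,230,165,50,50,5),c(a,385,150,50,50,5),c(a,300,205,50,50,5)])
r2=np.hstack([c(b,290,130,50,70,5),c(b,360,290,70,70,5)[:, :350],c(b,265,220,30,70,5)])
r2=r2[:, :750]
cv2.imwrite('pics/crop1.png',np.vstack([r1,r2]))
E
```

```text
(no output)
```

View pics/crop1.png

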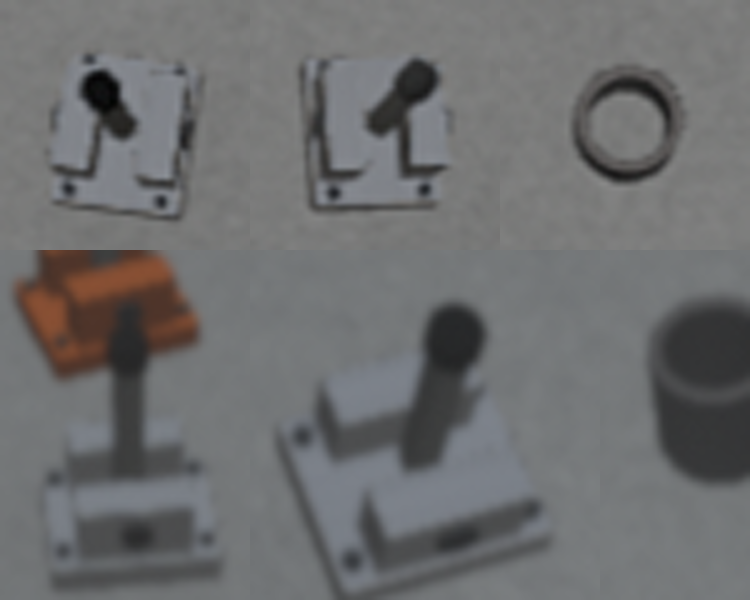

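```bash
python3 - <<'E'
from h import *
def tri(a,b):
    o1,v1=ray('top',a);o2,v2=ray('side',b)
    A=np.c_[v1,-v2];s=np.linalg.lstsq(A,o2-o1,rcond=None)[0]
    return (o1+v1*s[0]+o2+v2*s[1])/2, np.linalg.norm(o1+v1*s[0]-o2-v2*s[1])
np.set_printoptions(precision=1,suppress=True)
print('L',tri((250,183),(315.4,148)),atz('top',(250,183),112))
print('R',tri((418.6,165.6),(401,307)),atz('top',(418.6,165.6),112))
print('C',atz('top',(325.4,229.4),55))
for nm,pts,ox,oy in(('L',[(52,205),(180,217),(203,72)],230,165),('R',[(313,208),(437,205),(302,60)],335,150)):
    print(nm,[atz('top',(ox+x/5,oy+y/5),8) for x,y in pts])
# foot side-view bolt holes/cheek ridge lines, side image
def s(x,y,ox,oy,cx): return atz('side',(ox+(x-cx)/5,oy+(y-250)/5),45)
print('Lcheek',s(75,485,290,130,0),s(188,480,290,130,0),'back',s(65,430,290,130,0),s(183,425,290,130,0))
print('Rcheek',s(365,495,360,290,250),s(508,450,360,290,250))
E
```

```text
L (array([571.3, 194.9, 112.8]), np.float64(1.7618471087483654)) [570.6 195.  112. ]
R (array([ 621. , -175.2,  108.8]), np.float64(0.7703544074350291)) [ 620.5 -174.6  112. ]
C [479.9  26.9  55. ]
L [array([536. , 229.3,   8. ]), array([531.9, 168.2,   8. ]), array([603. , 160.3,   8. ])]
R [array([ 581.6, -147.2,    8. ]), array([ 584.8, -207.6,    8. ]), array([ 655.3, -142.3,    8. ])]
Lcheek [547.4 185.8  45. ] [594.5 178.2  45. ] back [549.8 219.7  45. ] [600.3 211.5  45. ]
Rcheek [ 594.9 -190.9   45. ] [ 643.7 -186.5   45. ]
```

```bash
cat >> h.py <<'E'
from scipy.spatial.transform import Rotation as R
def goal(x,y,z,yaw=None):
    s=env.sense(); q=R.from_quat(s['orientation']); d=q.inv().apply(np.array([x,y,z])-s['tcp_pos'])/1000
    ty=q.as_matrix()[:,1]; cur=np.arctan2(ty[1],ty[0])
    if yaw is None: yaw=cur
    g=R.from_euler('z',yaw+np.pi/2)*R.from_euler('x',np.pi)
    print('clock',round(s['clock'],2),'tcp',s['tcp_pos'].round(1),'ytool',round(cur,3),'delta',d.round(4),'rot',np.degrees((q.inv()*g).as_rotvec()).round(2))
E
python3 -c "
from h import *
goal(571,195,230,-0.12)"
```

```text
clock 0.1 tcp [ 166.8 -576.1  255.2] ytool -1.289 delta [ 0.6027 -0.6283  0.0264] rot [-9.000e-02 -6.000e-02 -6.698e+01]
```

>>> jog_arm([
  {"dx": 0.3, "dy": -0.314, "dz": 0.013, "wz": -33},
  {"dx": 0.3, "dy": -0.314, "dz": 0.013, "wz": -33},
  {"dx": 0.3, "dy": -0.314, "dz": 0.013, "wz": -33},
  {"dx": 0.3, "dy": -0.314, "dz": 0.013, "wz": -33},
  {"dx": 0.3, "dy": -0.314, "dz": 0.013, "wz": -33},
  {"dx": 0.3, "dy": -0.314, "dz": 0.013, "wz": -33},
  {"dx": 0.3, "dy": -0.314, "dz": 0.013, "wz": -33},
  {"dx": 0.3, "dy": -0.314, "dz": 0.013, "wz": -33},
  {"dx": 0.3, "dy": -0.314, "dz": 0.013, "wz": -33},
  {"dx": 0.3, "dy": -0.314, "dz": 0.013, "wz": -33},
], gripper=0.2)

```text
schema error: expected keys dx, dy, dz, wx, wy, wz
```

```bash
python3 -c "
from h import *
goal(571,195,230,-0.12)"
```

```text
clock 0.1 tcp [ 166.8 -576.1  255.2] ytool -1.289 delta [ 0.6027 -0.6283  0.0264] rot [-9.000e-02 -6.000e-02 -6.698e+01]
```

>>> jog_arm([
  {"dx": 0.3, "dy": -0.314, "dz": 0.013, "wx": 0, "wy": 0, "wz": -33},
  {"dx": 0.3, "dy": -0.314, "dz": 0.013, "wx": 0, "wy": 0, "wz": -33},
  {"dx": 0.3, "dy": -0.314, "dz": 0.013, "wx": 0, "wy": 0, "wz": -33},
  {"dx": 0.3, "dy": -0.314, "dz": 0.013, "wx": 0, "wy": 0, "wz": -33},
  {"dx": 0.3, "dy": -0.314, "dz": 0.013, "wx": 0, "wy": 0, "wz": -33},
  {"dx": 0.3, "dy": -0.314, "dz": 0.013, "wx": 0, "wy": 0, "wz": -33},
  {"dx": 0.3, "dy": -0.314, "dz": 0.013, "wx": 0, "wy": 0, "wz": -33},
  {"dx": 0.3, "dy": -0.314, "dz": 0.013, "wx": 0, "wy": 0, "wz": -33},
  {"dx": 0.3, "dy": -0.314, "dz": 0.013, "wx": 0, "wy": 0, "wz": -33},
  {"dx": 0.3, "dy": -0.314, "dz": 0.013, "wx": 0, "wy": 0, "wz": -33},
], gripper=0.2)

```text
clock: 1.1
tcp_pos: [368.9, -187.9, 243.0]
orientation: [0.908, 0.419, 0.0, -0.001]
contact_force: [-0.9, 0.1, 0.4]
grip_width: 0.399
grasp_force: 0.0
```

```bash
python3 -c "
from h import *
goal(571,195,230,-0.12)"
```

```text
clock 1.1 tcp [ 368.9 -187.9  243. ] ytool -0.707 delta [ 0.4224 -0.0951  0.0136] rot [-2.000e-02 -8.000e-02 -3.363e+01]
```

>>> jog_arm([
  {"dx": 0.422, "dy": -0.095, "dz": 0.013, "wx": 0, "wy": 0, "wz": -33.6},
  {"dx": 0.422, "dy": -0.095, "dz": 0.013, "wx": 0, "wy": 0, "wz": -33.6},
  {"dx": 0.422, "dy": -0.095, "dz": 0.013, "wx": 0, "wy": 0, "wz": -33.6},
  {"dx": 0.422, "dy": -0.095, "dz": 0.013, "wx": 0, "wy": 0, "wz": -33.6},
  {"dx": 0.422, "dy": -0.095, "dz": 0.013, "wx": 0, "wy": 0, "wz": -33.6},
  {"dx": 0.422, "dy": -0.095, "dz": 0.013, "wx": 0, "wy": 0, "wz": -33.6},
  {"dx": 0.422, "dy": -0.095, "dz": 0.013, "wx": 0, "wy": 0, "wz": -33.6},
  {"dx": 0.422, "dy": -0.095, "dz": 0.013, "wx": 0, "wy": 0, "wz": -33.6},
  {"dx": 0.422, "dy": -0.095, "dz": 0.013, "wx": 0, "wy": 0, "wz": -33.6},
  {"dx": 0.422, "dy": -0.095, "dz": 0.013, "wx": 0, "wy": 0, "wz": -33.6},
])

```text
clock: 2.1
tcp_pos: [572.8, 192.6, 227.7]
orientation: [0.749, 0.662, -0.001, -0.001]
contact_force: [-0.5, -0.1, -0.5]
grip_width: 0.398
grasp_force: 0.0
```

```bash
python3 -c "
from h import *
goal(571,195,114,-0.12)
p=env.camera_params('wrist');snap('wrist','w1.png');print(p['cam_to_world'],p['camera_matrix'][0]);print(proj('wrist',(571,195,115),p))"
```

```text
clock 2.1 tcp [572.8 192.6 227.7] ytool -0.123 delta [ 0.0022 -0.0017  0.1137] rot [-0.19  0.03 -0.18]
[[ 9.92378284e-01  1.17927747e-01  3.57545378e-02  5.81559985e+02]
 [-1.23193918e-01  9.56323682e-01  2.65081638e-01  2.59075779e+02]
 [-2.93243076e-03 -2.67466002e-01  9.63562836e-01  3.44244284e+02]
 [ 0.00000000e+00  0.00000000e+00  0.00000000e+00  1.00000000e+00]] [287.17376579   0.         320.67447778]
[318.36807503 199.57049528]
```

View pics/w1.png

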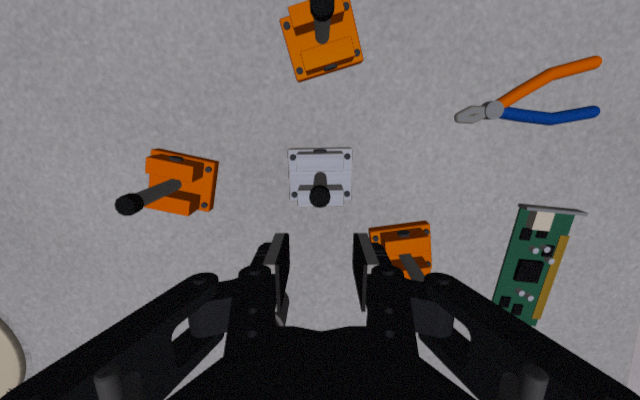

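The left cap is at (319.5,196.5) against a predicted (318.4,199.6), so it sits about 2 mm farther left. The foot is square to the fingers. Next, descend around the cap.

>>> jog_arm([
  {"dx": 0.004, "dy": -0.002, "dz": 0.04, "wx": -0.2, "wy": 0, "wz": 0},
  {"dx": 0.004, "dy": -0.002, "dz": 0.08, "wx": -0.2, "wy": 0, "wz": 0},
  {"dx": 0.004, "dy": -0.002, "dz": 0.113, "wx": -0.2, "wy": 0, "wz": 0},
  {"dx": 0.004, "dy": -0.002, "dz": 0.113, "wx": -0.2, "wy": 0, "wz": 0},
  {"dx": 0.004, "dy": -0.002, "dz": 0.113, "wx": -0.2, "wy": 0, "wz": 0},
])

```text
clock: 2.65
tcp_pos: [570.4, 193.0, 117.8]
orientation: [0.751, 0.66, 0.001, 0.001]
contact_force: [0.5, -0.6, 0.6]
grip_width: 0.399
grasp_force: 0.0
```

```bash
python3 -c "
from h import *
goal(571.5,197,114,-0.12); s=env.sense(); print(s['contact_force'],s['moment'])"
```

```text
clock 2.65 tcp [570.4 193.  117.8] ytool -0.128 delta [0.0042 0.0006 0.0038] rot [ 0.17  0.03 -0.46]
[ 0.45663086 -0.6401124   0.62026624] [-0.01890688 -0.00450537 -0.01233553]
```

>>> jog_arm([
  {"dx": 0.004, "dy": 0.002, "dz": 0.003, "wx": 0, "wy": 0, "wz": -0.4},
  {"dx": 0.004, "dy": 0.004, "dz": 0.003, "wx": 0, "wy": 0, "wz": -0.4},
  {"dx": 0.004, "dy": 0.006, "dz": 0.003, "wx": 0, "wy": 0, "wz": -0.4},
  {"dx": 0.004, "dy": 0.008, "dz": 0.003, "wx": 0, "wy": 0, "wz": -0.4},
  {"dx": 0.004, "dy": 0.01, "dz": 0.003, "wx": 0, "wy": 0, "wz": -0.4},
  {"dx": 0.004, "dy": 0.01, "dz": 0.003, "wx": 0, "wy": 0, "wz": -0.4},
])

```text
clock: 3.25
tcp_pos: [581.1, 196.9, 114.4]
orientation: [0.748, 0.664, 0.001, 0.001]
contact_force: [0.0, 0.4, -0.7]
grip_width: 0.401
grasp_force: 0.0
```

>>> jog_arm([
  {"dx": 0, "dy": 0.001, "dz": 0, "wx": 0, "wy": 0, "wz": 0},
  {"dx": 0, "dy": 0.002, "dz": 0, "wx": 0, "wy": 0, "wz": 0},
  {"dx": 0, "dy": 0.002, "dz": 0, "wx": 0, "wy": 0, "wz": 0},
])

```text
clock: 3.55
tcp_pos: [582.9, 196.7, 114.3]
orientation: [0.748, 0.664, 0.001, 0.001]
contact_force: [0.1, 0.3, 0.4]
grip_width: 0.399
grasp_force: 0.0
```

>>> jog_arm([
  {"dx": 0, "dy": 0.001, "dz": 0, "wx": 0, "wy": 0, "wz": 0},
  {"dx": 0, "dy": 0.002, "dz": 0, "wx": 0, "wy": 0, "wz": 0},
  {"dx": 0, "dy": 0.002, "dz": 0, "wx": 0, "wy": 0, "wz": 0},
])

```text
clock: 3.85
tcp_pos: [584.9, 196.5, 114.3]
orientation: [0.748, 0.664, 0.001, 0.001]
contact_force: [0.5, -0.8, 0.1]
grip_width: 0.401
grasp_force: 0.0
```

>>> jog_arm([
  {"dx": 0, "dy": 0.001, "dz": 0, "wx": 0, "wy": 0, "wz": 0},
  {"dx": 0, "dy": 0.002, "dz": 0, "wx": 0, "wy": 0, "wz": 0},
  {"dx": 0, "dy": 0.002, "dz": 0, "wx": 0, "wy": 0, "wz": 0},
])

```text
clock: 4.15
tcp_pos: [586.9, 196.2, 114.3]
orientation: [0.748, 0.664, 0.001, 0.001]
contact_force: [0.1, 0.2, 0.7]
grip_width: 0.4
grasp_force: 0.1
```

>>> jog_arm([
  {"dx": 0, "dy": 0.001, "dz": 0, "wx": 0, "wy": 0, "wz": 0},
  {"dx": 0, "dy": 0.002, "dz": 0, "wx": 0, "wy": 0, "wz": 0},
  {"dx": 0, "dy": 0.002, "dz": 0, "wx": 0, "wy": 0, "wz": 0},
])

```text
clock: 4.45
tcp_pos: [588.9, 196.0, 114.3]
orientation: [0.748, 0.664, 0.001, 0.001]
contact_force: [-0.2, 0.0, 0.0]
grip_width: 0.404
grasp_force: 0.1
```

```bash
python3 -c "
from h import *
snap('wrist','w2.png');p=env.camera_params('wrist');a=cv2.imread('pics/w2.png');cv2.imwrite('pics/w2c.png',cv2.resize(a[100:300,200:440],None,fx=2.5,fy=2.5))"
```

```text
(no output)
```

View pics/w2c.png

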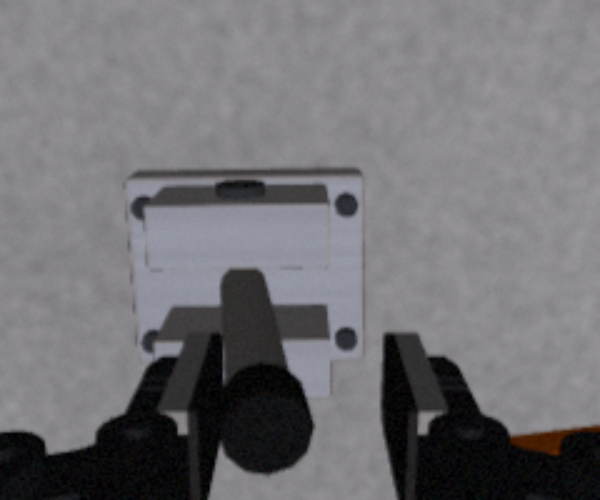

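The picture shows the rear finger against the cap at (265,415) and the rod already leaning away well past 4 mm. I'll keep going to the stop.

>>> jog_arm([
  {"dx": 0, "dy": 0.002, "dz": 0, "wx": 0, "wy": 0, "wz": 0},
  {"dx": 0, "dy": 0.004, "dz": 0, "wx": 0, "wy": 0, "wz": 0},
  {"dx": 0, "dy": 0.006, "dz": 0, "wx": 0, "wy": 0, "wz": 0},
  {"dx": 0, "dy": 0.006, "dz": 0, "wx": 0, "wy": 0, "wz": 0},
])

```text
clock: 4.9
tcp_pos: [594.9, 195.2, 114.2]
orientation: [0.748, 0.664, 0.001, 0.001]
contact_force: [-0.7, -0.2, 0.3]
grip_width: 0.401
grasp_force: 0.2
```

>>> jog_arm([
  {"dx": 0, "dy": 0.001, "dz": 0, "wx": 0, "wy": 0, "wz": 0},
  {"dx": 0, "dy": 0.002, "dz": 0, "wx": 0, "wy": 0, "wz": 0},
  {"dx": 0, "dy": 0.002, "dz": 0, "wx": 0, "wy": 0, "wz": 0},
])

```text
clock: 5.2
tcp_pos: [595.7, 195.2, 114.0]
orientation: [0.748, 0.664, 0.0, 0.0]
contact_force: [-4.9, 0.6, 0.3]
grip_width: 0.405
grasp_force: 2.6
```

>>> jog_arm([
  {"dx": 0, "dy": 0.001, "dz": 0, "wx": 0, "wy": 0, "wz": 0},
  {"dx": 0, "dy": 0.001, "dz": 0, "wx": 0, "wy": 0, "wz": 0},
])

```text
clock: 5.4
tcp_pos: [596.0, 195.2, 113.9]
orientation: [0.748, 0.664, -0.001, -0.0]
contact_force: [-8.4, -0.1, 0.8]
grip_width: 0.4
grasp_force: 4.1
```

>>> jog_arm([
  {"dx": 0, "dy": -0.005, "dz": 0, "wx": 0, "wy": 0, "wz": 0},
  {"dx": 0, "dy": -0.01, "dz": 0, "wx": 0, "wy": 0, "wz": 0},
  {"dx": 0, "dy": -0.015, "dz": 0, "wx": 0, "wy": 0, "wz": 0},
  {"dx": 0, "dy": -0.02, "dz": 0, "wx": 0, "wy": 0, "wz": 0},
  {"dx": 0, "dy": -0.025, "dz": 0, "wx": 0, "wy": 0, "wz": 0},
  {"dx": 0, "dy": -0.03, "dz": 0, "wx": 0, "wy": 0, "wz": 0},
  {"dx": 0, "dy": -0.034, "dz": 0, "wx": 0, "wy": 0, "wz": 0},
  {"dx": 0, "dy": -0.038, "dz": 0, "wx": 0, "wy": 0, "wz": 0},
  {"dx": 0, "dy": -0.042, "dz": 0, "wx": 0, "wy": 0, "wz": 0},
  {"dx": 0, "dy": -0.042, "dz": 0, "wx": 0, "wy": 0, "wz": 0},
])

```text
clock: 6.4
tcp_pos: [555.7, 200.0, 114.3]
orientation: [0.748, 0.664, 0.001, 0.001]
contact_force: [0.7, 0.5, -0.2]
grip_width: 0.4
grasp_force: 0.1
```

>>> jog_arm([
  {"dx": 0, "dy": -0.002, "dz": 0, "wx": 0, "wy": 0, "wz": 0},
  {"dx": 0, "dy": -0.004, "dz": 0, "wx": 0, "wy": 0, "wz": 0},
  {"dx": 0, "dy": -0.006, "dz": 0, "wx": 0, "wy": 0, "wz": 0},
  {"dx": 0, "dy": -0.006, "dz": 0, "wx": 0, "wy": 0, "wz": 0},
])

```text
clock: 6.8
tcp_pos: [549.9, 200.7, 114.2]
orientation: [0.748, 0.664, 0.001, 0.001]
contact_force: [1.0, 0.2, -0.4]
grip_width: 0.401
grasp_force: 0.2
```

>>> jog_arm([
  {"dx": 0, "dy": -0.001, "dz": 0, "wx": 0, "wy": 0, "wz": 0},
  {"dx": 0, "dy": -0.002, "dz": 0, "wx": 0, "wy": 0, "wz": 0},
  {"dx": 0, "dy": -0.003, "dz": 0, "wx": 0, "wy": 0, "wz": 0},
  {"dx": 0, "dy": -0.003, "dz": 0, "wx": 0, "wy": 0, "wz": 0},
])

```text
clock: 7.2
tcp_pos: [548.0, 200.9, 114.2]
orientation: [0.748, 0.663, 0.002, 0.002]
contact_force: [5.7, -0.5, -2.7]
grip_width: 0.402
grasp_force: 2.4
```

>>> jog_arm([
  {"dx": 0, "dy": -0.001, "dz": 0, "wx": 0, "wy": 0, "wz": 0},
  {"dx": 0, "dy": -0.002, "dz": 0, "wx": 0, "wy": 0, "wz": 0},
  {"dx": 0, "dy": -0.002, "dz": 0, "wx": 0, "wy": 0, "wz": 0},
])

```text
clock: 7.5
tcp_pos: [547.4, 200.9, 114.3]
orientation: [0.748, 0.663, 0.003, 0.003]
contact_force: [12.8, 0.5, -5.6]
grip_width: 0.398
grasp_force: 5.4
```

The left post swings about ±17 mm, so it looks like the loose one. Next: centre, lift, and test the right post.

>>> jog_arm([
  {"dx": 0, "dy": 0.009, "dz": 0, "wx": 0, "wy": 0, "wz": 0},
  {"dx": 0, "dy": 0.018, "dz": 0, "wx": 0, "wy": 0, "wz": 0},
  {"dx": 0, "dy": 0.027, "dz": 0, "wx": 0, "wy": 0, "wz": 0},
  {"dx": 0, "dy": 0.027, "dz": 0, "wx": 0, "wy": 0, "wz": 0},
  {"dx": 0, "dy": 0.027, "dz": -0.03, "wx": 0, "wy": 0, "wz": 0},
  {"dx": 0, "dy": 0.027, "dz": -0.07, "wx": 0, "wy": 0, "wz": 0},
  {"dx": 0, "dy": 0.027, "dz": -0.11, "wx": 0, "wy": 0, "wz": 0},
  {"dx": 0, "dy": 0.027, "dz": -0.116, "wx": 0, "wy": 0, "wz": 0},
  {"dx": 0, "dy": 0.027, "dz": -0.116, "wx": 0, "wy": 0, "wz": 0},
])

```text
clock: 8.4
tcp_pos: [572.1, 198.4, 232.7]
orientation: [0.748, 0.664, 0.003, 0.002]
contact_force: [0.4, -0.2, -1.0]
grip_width: 0.398
grasp_force: 0.0
```

```bash
python3 -c "
from h import *
goal(620.5,-175,230,0.07)"
```

```text
clock 8.4 tcp [572.1 198.4 232.7] ytool -0.12 delta [-0.3649  0.0926  0.0027] rot [  0.42  -0.06 -10.86]
```

>>> jog_arm([
  {"dx": -0.365, "dy": 0.093, "dz": 0.0, "wx": 0, "wy": 0, "wz": -10.9},
  {"dx": -0.365, "dy": 0.093, "dz": 0.0, "wx": 0, "wy": 0, "wz": -10.9},
  {"dx": -0.365, "dy": 0.093, "dz": 0.0, "wx": 0, "wy": 0, "wz": -10.9},
  {"dx": -0.365, "dy": 0.093, "dz": 0.0, "wx": 0, "wy": 0, "wz": -10.9},
  {"dx": -0.365, "dy": 0.093, "dz": 0.0, "wx": 0, "wy": 0, "wz": -10.9},
  {"dx": -0.365, "dy": 0.093, "dz": 0.0, "wx": 0, "wy": 0, "wz": -10.9},
  {"dx": -0.365, "dy": 0.093, "dz": 0.0, "wx": 0, "wy": 0, "wz": -10.9},
  {"dx": -0.365, "dy": 0.093, "dz": 0.0, "wx": 0, "wy": 0, "wz": -10.9},
  {"dx": -0.365, "dy": 0.093, "dz": 0.0, "wx": 0, "wy": 0, "wz": -10.9},
  {"dx": -0.365, "dy": 0.093, "dz": 0.0, "wx": 0, "wy": 0, "wz": -10.9},
])

```text
clock: 9.4
tcp_pos: [619.7, -175.6, 228.1]
orientation: [0.682, 0.731, 0.0, -0.001]
contact_force: [1.0, 0.2, 0.4]
grip_width: 0.398
grasp_force: 0.0
```

```bash
python3 -c "
from h import *
goal(620.5,-175,114,0.07)
p=env.camera_params('wrist');snap('wrist','w3.png');print(proj('wrist',(620.5,-175,115),p))
cv2.imwrite('pics/w3c.png',cv2.resize(cv2.imread('pics/w3.png')[100:300,200:440],None,fx=2.5,fy=2.5))"
```

```text
clock 9.4 tcp [ 619.7 -175.6  228.1] ytool 0.069 delta [0.0003 0.0009 0.1141] rot [-0.01 -0.08 -0.04]
[321.58737035 201.50402872]
```

View pics/w3c.png

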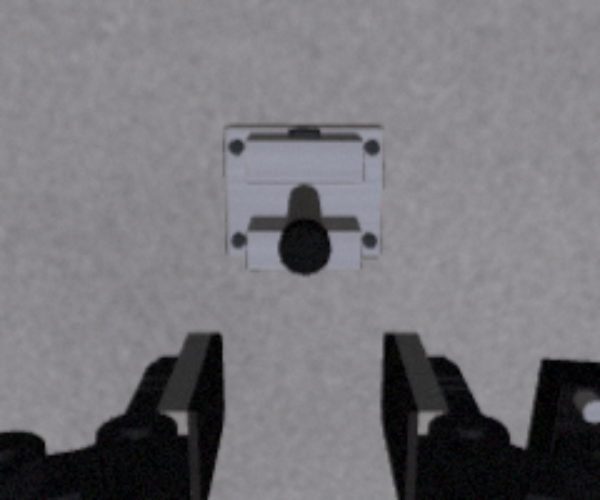

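The cap is at crop (304,246), full-frame (321.6,198.4), within 3 px of the prediction and centred between the fingers. Descend.

>>> jog_arm([
  {"dx": 0.002, "dy": 0.001, "dz": 0.04, "wx": 0, "wy": 0, "wz": 0},
  {"dx": 0.002, "dy": 0.001, "dz": 0.08, "wx": 0, "wy": 0, "wz": 0},
  {"dx": 0.002, "dy": 0.001, "dz": 0.115, "wx": 0, "wy": 0, "wz": 0},
  {"dx": 0.002, "dy": 0.001, "dz": 0.115, "wx": 0, "wy": 0, "wz": 0},
  {"dx": 0.002, "dy": 0.001, "dz": 0.115, "wx": 0, "wy": 0, "wz": 0},
  {"dx": 0.002, "dy": 0.001, "dz": 0.115, "wx": 0, "wy": 0, "wz": 0},
])

```text
clock: 10.05
tcp_pos: [622.8, -173.0, 118.9]
orientation: [0.681, 0.732, 0.002, 0.003]
contact_force: [0.7, 0.0, -0.0]
grip_width: 0.4
grasp_force: 0.0
```

>>> jog_arm([
  {"dx": 0, "dy": 0.002, "dz": 0, "wx": 0, "wy": 0, "wz": 0},
  {"dx": 0, "dy": 0.004, "dz": 0, "wx": 0, "wy": 0, "wz": 0},
  {"dx": 0, "dy": 0.006, "dz": 0, "wx": 0, "wy": 0, "wz": 0},
  {"dx": 0, "dy": 0.008, "dz": 0, "wx": 0, "wy": 0, "wz": 0},
  {"dx": 0, "dy": 0.008, "dz": 0, "wx": 0, "wy": 0, "wz": 0},
])

```text
clock: 10.55
tcp_pos: [629.8, -172.9, 115.6]
orientation: [0.682, 0.732, 0.001, 0.001]
contact_force: [-0.6, 0.2, -0.5]
grip_width: 0.397
grasp_force: 0.0
```

>>> jog_arm([
  {"dx": 0, "dy": 0.001, "dz": 0, "wx": 0, "wy": 0, "wz": 0},
  {"dx": 0, "dy": 0.002, "dz": 0, "wx": 0, "wy": 0, "wz": 0},
  {"dx": 0, "dy": 0.002, "dz": 0, "wx": 0, "wy": 0, "wz": 0},
])

```text
clock: 10.85
tcp_pos: [631.6, -172.7, 115.5]
orientation: [0.682, 0.732, 0.001, 0.001]
contact_force: [-0.6, 0.2, -0.8]
grip_width: 0.4
grasp_force: 0.0
```

>>> jog_arm([
  {"dx": 0, "dy": 0.001, "dz": 0, "wx": 0, "wy": 0, "wz": 0},
  {"dx": 0, "dy": 0.002, "dz": 0, "wx": 0, "wy": 0, "wz": 0},
  {"dx": 0, "dy": 0.002, "dz": 0, "wx": 0, "wy": 0, "wz": 0},
])

```text
clock: 11.15
tcp_pos: [632.4, -172.7, 115.4]
orientation: [0.682, 0.732, -0.0, 0.0]
contact_force: [-5.4, -0.7, 1.9]
grip_width: 0.401
grasp_force: 2.9
```

>>> jog_arm([
  {"dx": 0, "dy": 0.001, "dz": 0, "wx": 0, "wy": 0, "wz": 0},
  {"dx": 0, "dy": 0.001, "dz": 0, "wx": 0, "wy": 0, "wz": 0},
])

```text
clock: 11.35
tcp_pos: [632.6, -172.7, 115.4]
orientation: [0.682, 0.731, -0.001, -0.001]
contact_force: [-9.0, 0.0, 2.4]
grip_width: 0.398
grasp_force: 4.6
```

>>> jog_arm([
  {"dx": 0, "dy": -0.005, "dz": 0, "wx": 0, "wy": 0, "wz": 0},
  {"dx": 0, "dy": -0.01, "dz": 0, "wx": 0, "wy": 0, "wz": 0},
  {"dx": 0, "dy": -0.014, "dz": 0, "wx": 0, "wy": 0, "wz": 0},
  {"dx": 0, "dy": -0.018, "dz": 0, "wx": 0, "wy": 0, "wz": 0},
  {"dx": 0, "dy": -0.021, "dz": 0, "wx": 0, "wy": 0, "wz": 0},
  {"dx": 0, "dy": -0.023, "dz": 0, "wx": 0, "wy": 0, "wz": 0},
  {"dx": 0, "dy": -0.023, "dz": 0, "wx": 0, "wy": 0, "wz": 0},
])

```text
clock: 12.05
tcp_pos: [611.4, -174.1, 115.7]
orientation: [0.682, 0.732, 0.001, 0.001]
contact_force: [0.1, 0.1, -0.6]
grip_width: 0.403
grasp_force: 0.0
```

>>> jog_arm([
  {"dx": 0, "dy": -0.001, "dz": 0, "wx": 0, "wy": 0, "wz": 0},
  {"dx": 0, "dy": -0.002, "dz": 0, "wx": 0, "wy": 0, "wz": 0},
  {"dx": 0, "dy": -0.002, "dz": 0, "wx": 0, "wy": 0, "wz": 0},
])

```text
clock: 12.35
tcp_pos: [609.5, -174.3, 115.5]
orientation: [0.682, 0.732, 0.001, 0.001]
contact_force: [0.0, -0.7, -0.3]
grip_width: 0.395
grasp_force: 0.0
```

>>> jog_arm([
  {"dx": 0, "dy": -0.001, "dz": 0, "wx": 0, "wy": 0, "wz": 0},
  {"dx": 0, "dy": -0.002, "dz": 0, "wx": 0, "wy": 0, "wz": 0},
  {"dx": 0, "dy": -0.002, "dz": 0, "wx": 0, "wy": 0, "wz": 0},
])

```text
clock: 12.65
tcp_pos: [608.1, -174.3, 115.6]
orientation: [0.682, 0.732, 0.002, 0.002]
contact_force: [4.2, 0.1, -1.2]
grip_width: 0.397
grasp_force: 1.8
```

The right post's total play is about 8 mm, so it is sound, and the left post is loose. I'll finish the push, centre, lift, and open.

>>> jog_arm([
  {"dx": 0, "dy": -0.002, "dz": 0, "wx": 0, "wy": 0, "wz": 0},
  {"dx": 0, "dy": -0.002, "dz": 0, "wx": 0, "wy": 0, "wz": 0},
])

```text
clock: 12.85
tcp_pos: [607.5, -174.3, 115.7]
orientation: [0.682, 0.732, 0.003, 0.003]
contact_force: [11.6, 0.2, -4.7]
grip_width: 0.404
grasp_force: 5.6
```

>>> jog_arm([
  {"dx": 0, "dy": 0.007, "dz": 0, "wx": 0, "wy": 0, "wz": 0},
  {"dx": 0, "dy": 0.015, "dz": 0, "wx": 0, "wy": 0, "wz": 0},
  {"dx": 0, "dy": 0.015, "dz": 0, "wx": 0, "wy": 0, "wz": 0},
  {"dx": 0, "dy": 0.015, "dz": -0.03, "wx": 0, "wy": 0, "wz": 0},
  {"dx": 0, "dy": 0.015, "dz": -0.07, "wx": 0, "wy": 0, "wz": 0},
  {"dx": 0, "dy": 0.015, "dz": -0.11, "wx": 0, "wy": 0, "wz": 0},
  {"dx": 0, "dy": 0.015, "dz": -0.115, "wx": 0, "wy": 0, "wz": 0},
  {"dx": 0, "dy": 0.015, "dz": -0.115, "wx": 0, "wy": 0, "wz": 0},
])

```text
clock: 13.65
tcp_pos: [620.7, -173.7, 233.0]
orientation: [0.682, 0.732, 0.002, 0.003]
contact_force: [-0.2, 0.5, -0.5]
grip_width: 0.4
grasp_force: 0.0
```

```bash
python3 -c "
from h import *
goal(480,27,160,-0.12)"
```

```text
clock 13.65 tcp [ 620.7 -173.7  233. ] ytool 0.07 delta [ 0.2103 -0.1267  0.0717] rot [ 0.4   0.09 10.91]
```

>>> jog_arm([
  {"dx": 0.211, "dy": -0.126, "dz": 0.068, "wx": 0, "wy": 0, "wz": 10.9},
  {"dx": 0.211, "dy": -0.126, "dz": 0.068, "wx": 0, "wy": 0, "wz": 10.9},
  {"dx": 0.211, "dy": -0.126, "dz": 0.068, "wx": 0, "wy": 0, "wz": 10.9},
  {"dx": 0.211, "dy": -0.126, "dz": 0.068, "wx": 0, "wy": 0, "wz": 10.9},
  {"dx": 0.211, "dy": -0.126, "dz": 0.068, "wx": 0, "wy": 0, "wz": 10.9},
  {"dx": 0.211, "dy": -0.126, "dz": 0.068, "wx": 0, "wy": 0, "wz": 10.9},
  {"dx": 0.211, "dy": -0.126, "dz": 0.068, "wx": 0, "wy": 0, "wz": 10.9},
  {"dx": 0.211, "dy": -0.126, "dz": 0.068, "wx": 0, "wy": 0, "wz": 10.9},
  {"dx": 0.211, "dy": -0.126, "dz": 0.068, "wx": 0, "wy": 0, "wz": 10.9},
], gripper=-1)

```text
clock: 14.55
tcp_pos: [480.6, 27.1, 162.2]
orientation: [0.749, 0.663, 0.001, 0.002]
contact_force: [0.2, 0.2, -0.8]
grip_width: 0.996
grasp_force: 0.0
```

```bash
python3 -c "
from h import *
goal(480,27,44,-0.12)
p=env.camera_params('wrist');snap('wrist','w4.png');print(proj('wrist',(480,27,55),p),proj('wrist',(480,37,55),p),proj('wrist',(490,27,55),p))
cv2.imwrite('pics/w4c.png',cv2.resize(cv2.imread('pics/w4.png')[100:300,200:440],None,fx=2.5,fy=2.5))"
```

```text
clock 14.55 tcp [480.6  27.1 162.2] ytool -0.121 delta [-1.000e-04 -1.000e-03  1.182e-01] rot [ 0.22  0.02 -0.06]
[319.22268224 204.11385693] [317.7001298  192.29124797] [331.43766933 202.67133283]
```

View pics/w4c.png

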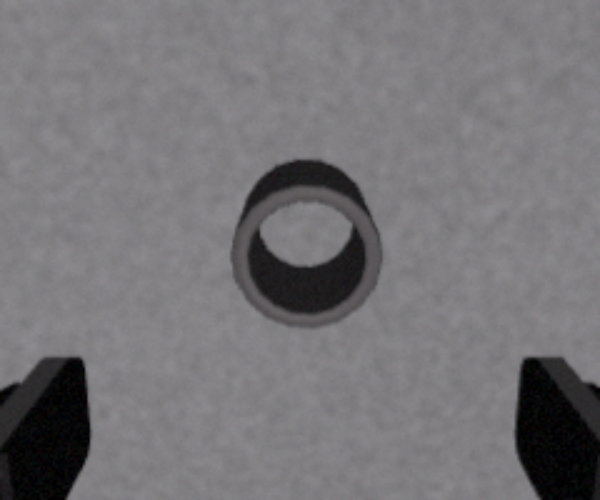

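The collar ring is centred at crop (306,256), full-frame (322.4,202.4), about 3 mm from the estimate and between the fingers. Descend and grip.

>>> jog_arm([
  {"dx": 0.002, "dy": 0.002, "dz": 0.04, "wx": 0, "wy": 0, "wz": 0},
  {"dx": 0.002, "dy": 0.002, "dz": 0.08, "wx": 0, "wy": 0, "wz": 0},
  {"dx": 0.002, "dy": 0.002, "dz": 0.1, "wx": 0, "wy": 0, "wz": 0},
  {"dx": 0.002, "dy": 0.002, "dz": 0.118, "wx": 0, "wy": 0, "wz": 0},
  {"dx": 0.002, "dy": 0.002, "dz": 0.118, "wx": 0, "wy": 0, "wz": 0},
  {"dx": 0.002, "dy": 0.002, "dz": 0.118, "wx": 0, "wy": 0, "wz": 0},
])

```text
clock: 15.2
tcp_pos: [482.9, 29.2, 44.5]
orientation: [0.748, 0.663, 0.001, 0.001]
contact_force: [0.6, -0.4, 0.3]
grip_width: 0.997
grasp_force: 0.0
```

>>> jog_arm([
  {"dx": 0, "dy": 0, "dz": 0, "wx": 0, "wy": 0, "wz": 0},
  {"dx": 0, "dy": 0, "dz": 0, "wx": 0, "wy": 0, "wz": 0},
  {"dx": 0, "dy": 0, "dz": 0, "wx": 0, "wy": 0, "wz": 0},
  {"dx": 0, "dy": 0, "dz": 0, "wx": 0, "wy": 0, "wz": 0},
  {"dx": 0, "dy": 0, "dz": 0, "wx": 0, "wy": 0, "wz": 0},
  {"dx": 0, "dy": 0, "dz": 0, "wx": 0, "wy": 0, "wz": 0},
  {"dx": 0, "dy": 0, "dz": 0, "wx": 0, "wy": 0, "wz": 0},
  {"dx": 0, "dy": 0, "dz": 0, "wx": 0, "wy": 0, "wz": 0},
], gripper=1, grip_force=30)

```text
clock: 16.0
tcp_pos: [483.3, 29.8, 45.7]
orientation: [0.748, 0.664, 0.002, 0.002]
contact_force: [-1.1, -0.3, 5.2]
grip_width: 0.582
grasp_force: 31.4
```

>>> jog_arm([
  {"dx": 0, "dy": 0, "dz": -0.02, "wx": 0, "wy": 0, "wz": 0},
  {"dx": 0, "dy": 0, "dz": -0.06, "wx": 0, "wy": 0, "wz": 0},
  {"dx": 0, "dy": 0, "dz": -0.1, "wx": 0, "wy": 0, "wz": 0},
  {"dx": 0, "dy": 0, "dz": -0.14, "wx": 0, "wy": 0, "wz": 0},
  {"dx": 0, "dy": 0, "dz": -0.15, "wx": 0, "wy": 0, "wz": 0},
  {"dx": 0, "dy": 0, "dz": -0.15, "wx": 0, "wy": 0, "wz": 0},
])

```text
clock: 16.6
tcp_pos: [482.7, 29.9, 195.9]
orientation: [0.748, 0.664, 0.003, 0.003]
contact_force: [-0.0, 0.8, -2.4]
grip_width: 0.583
grasp_force: 31.8
```

```bash
python3 -c "
from h import *
goal(571.7,197,195,-0.12);print(env.sense()['grip_width'])"
```

```text
clock 16.6 tcp [482.7  29.9 195.9] ytool -0.119 delta [0.1765 0.0684 0.0015] rot [ 0.42 -0.02  0.03]
0.5831241355395667
```

>>> jog_arm([
  {"dx": 0.04, "dy": 0.016, "dz": 0, "wx": 0.2, "wy": 0, "wz": 0},
  {"dx": 0.08, "dy": 0.031, "dz": 0, "wx": 0.2, "wy": 0, "wz": 0},
  {"dx": 0.12, "dy": 0.047, "dz": 0, "wx": 0.2, "wy": 0, "wz": 0},
  {"dx": 0.16, "dy": 0.062, "dz": 0, "wx": 0.2, "wy": 0, "wz": 0},
  {"dx": 0.176, "dy": 0.068, "dz": 0, "wx": 0.2, "wy": 0, "wz": 0},
  {"dx": 0.176, "dy": 0.068, "dz": 0, "wx": 0.2, "wy": 0, "wz": 0},
  {"dx": 0.176, "dy": 0.068, "dz": 0, "wx": 0.2, "wy": 0, "wz": 0},
])

```text
clock: 17.3
tcp_pos: [569.6, 196.2, 191.4]
orientation: [0.748, 0.664, -0.002, -0.001]
contact_force: [-0.0, -0.9, -1.3]
grip_width: 0.582
grasp_force: 31.8
```

```bash
python3 -c "
from h import *
goal(571.7,197,130,-0.12)
p=env.camera_params('wrist');snap('wrist','w5.png')
a=cv2.resize(cv2.imread('pics/w5.png')[120:320,220:420],None,fx=2,fy=2)
s=snap('side','s5.png');b=cv2.resize(s[70:220,240:390],(400,400))
cv2.imwrite('pics/w5c.png',np.hstack([a,b]))"
```

```text
clock 17.3 tcp [569.6 196.2 191.4] ytool -0.119 delta [0.0012 0.0023 0.0614] rot [-0.23  0.13  0.05]
```

View pics/w5c.png

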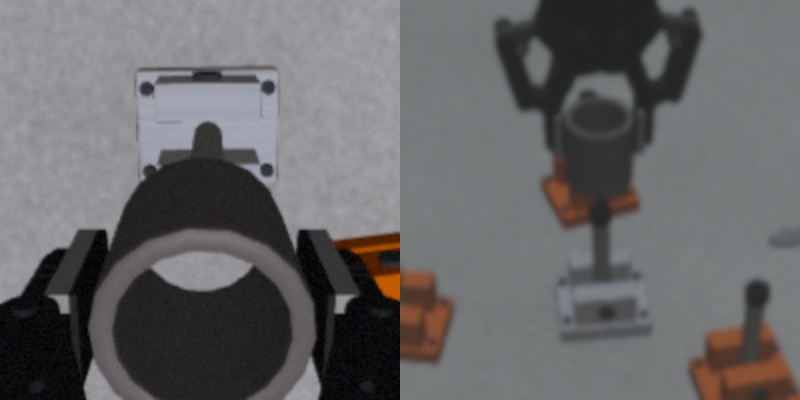

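The collar is upright in the gripper, with its axis (column 203) in line with the rod (column 207). I'll lower it over the cap and check the force on the way.

>>> jog_arm([
  {"dx": 0.001, "dy": 0.002, "dz": 0.01, "wx": 0, "wy": 0, "wz": 0},
  {"dx": 0.001, "dy": 0.002, "dz": 0.02, "wx": 0, "wy": 0, "wz": 0},
  {"dx": 0.001, "dy": 0.002, "dz": 0.035, "wx": 0, "wy": 0, "wz": 0},
  {"dx": 0.001, "dy": 0.002, "dz": 0.05, "wx": 0, "wy": 0, "wz": 0},
  {"dx": 0.001, "dy": 0.002, "dz": 0.06, "wx": 0, "wy": 0, "wz": 0},
  {"dx": 0.001, "dy": 0.002, "dz": 0.06, "wx": 0, "wy": 0, "wz": 0},
  {"dx": 0.001, "dy": 0.002, "dz": 0.06, "wx": 0, "wy": 0, "wz": 0},
])

```text
clock: 18.1
tcp_pos: [572.4, 197.3, 134.0]
orientation: [0.748, 0.664, -0.0, -0.0]
contact_force: [-0.4, 0.2, -0.4]
grip_width: 0.582
grasp_force: 31.8
```

>>> jog_arm([
  {"dx": 0, "dy": 0, "dz": 0.01, "wx": 0, "wy": 0, "wz": 0},
  {"dx": 0, "dy": 0, "dz": 0.02, "wx": 0, "wy": 0, "wz": 0},
  {"dx": 0, "dy": 0, "dz": 0.03, "wx": 0, "wy": 0, "wz": 0},
  {"dx": 0, "dy": 0, "dz": 0.037, "wx": 0, "wy": 0, "wz": 0},
  {"dx": 0, "dy": 0, "dz": 0.037, "wx": 0, "wy": 0, "wz": 0},
  {"dx": 0, "dy": 0, "dz": 0.037, "wx": 0, "wy": 0, "wz": 0},
])

```text
clock: 18.7
tcp_pos: [572.5, 197.2, 97.1]
orientation: [0.748, 0.664, -0.0, -0.0]
contact_force: [-0.2, 0.4, -0.9]
grip_width: 0.583
grasp_force: 31.8
```

>>> jog_arm([
  {"dx": 0, "dy": 0, "dz": 0.002, "wx": 0, "wy": 0, "wz": 0},
  {"dx": 0, "dy": 0, "dz": 0.004, "wx": 0, "wy": 0, "wz": 0},
  {"dx": 0, "dy": 0, "dz": 0.006, "wx": 0, "wy": 0, "wz": 0},
  {"dx": 0, "dy": 0, "dz": 0.006, "wx": 0, "wy": 0, "wz": 0},
])

```text
clock: 19.1
tcp_pos: [572.4, 197.2, 91.0]
orientation: [0.748, 0.664, -0.0, -0.0]
contact_force: [0.2, 0.3, -1.5]
grip_width: 0.581
grasp_force: 31.8
```

>>> jog_arm([
  {"dx": 0, "dy": 0, "dz": 0.001, "wx": 0, "wy": 0, "wz": 0},
  {"dx": 0, "dy": 0, "dz": 0.001, "wx": 0, "wy": 0, "wz": 0},
])

```text
clock: 19.3
tcp_pos: [572.6, 197.3, 90.8]
orientation: [0.748, 0.664, 0.0, 0.0]
contact_force: [-0.7, -0.4, 1.7]
grip_width: 0.583
grasp_force: 32.0
```

Contact comes at the predicted height of 90.7 mm. One small press, then release.

>>> jog_arm([
  {"dx": 0, "dy": 0, "dz": 0.001, "wx": 0, "wy": 0, "wz": 0},
  {"dx": 0, "dy": 0, "dz": 0.001, "wx": 0, "wy": 0, "wz": 0},
])

```text
clock: 19.5
tcp_pos: [572.7, 197.3, 90.7]
orientation: [0.748, 0.664, 0.0, 0.0]
contact_force: [-3.6, -0.6, 5.7]
grip_width: 0.58
grasp_force: 32.4
```

>>> jog_arm([
  {"dx": 0, "dy": 0, "dz": 0, "wx": 0, "wy": 0, "wz": 0},
  {"dx": 0, "dy": 0, "dz": 0, "wx": 0, "wy": 0, "wz": 0},
  {"dx": 0, "dy": 0, "dz": 0, "wx": 0, "wy": 0, "wz": 0},
  {"dx": 0, "dy": 0, "dz": 0, "wx": 0, "wy": 0, "wz": 0},
  {"dx": 0, "dy": 0, "dz": 0, "wx": 0, "wy": 0, "wz": 0},
  {"dx": 0, "dy": 0, "dz": 0, "wx": 0, "wy": 0, "wz": 0},
  {"dx": 0, "dy": 0, "dz": 0, "wx": 0, "wy": 0, "wz": 0},
], gripper=-1)

```text
clock: 20.2
tcp_pos: [572.5, 197.3, 89.2]
orientation: [0.748, 0.664, -0.0, -0.0]
contact_force: [0.4, -0.7, -0.4]
grip_width: 1.0
grasp_force: 0.0
```

>>> jog_arm([
  {"dx": 0, "dy": 0, "dz": -0.02, "wx": 0, "wy": 0, "wz": 0},
  {"dx": 0, "dy": 0, "dz": -0.05, "wx": 0, "wy": 0, "wz": 0},
  {"dx": 0, "dy": 0, "dz": -0.09, "wx": 0, "wy": 0, "wz": 0},
  {"dx": 0, "dy": 0, "dz": -0.13, "wx": 0, "wy": 0, "wz": 0},
  {"dx": 0, "dy": 0, "dz": -0.13, "wx": 0, "wy": 0, "wz": 0},
  {"dx": 0, "dy": 0, "dz": -0.13, "wx": 0, "wy": 0, "wz": 0},
])

```text
clock: 20.8
tcp_pos: [573.1, 197.4, 221.0]
orientation: [0.748, 0.664, 0.002, 0.001]
contact_force: [-0.1, 1.2, 0.1]
grip_width: 0.998
grasp_force: 0.0
```

```bash
python3 -c "
from h import *
snap('wrist','w6.png')
a=cv2.resize(cv2.imread('pics/w6.png')[120:320,220:420],None,fx=2,fy=2)
s=snap('side','s6.png');b=cv2.resize(s[90:220,250:380],(400,400))
cv2.imwrite('pics/w6c.png',np.hstack([a,b]))"
```

```text
(no output)
```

View pics/w6c.png

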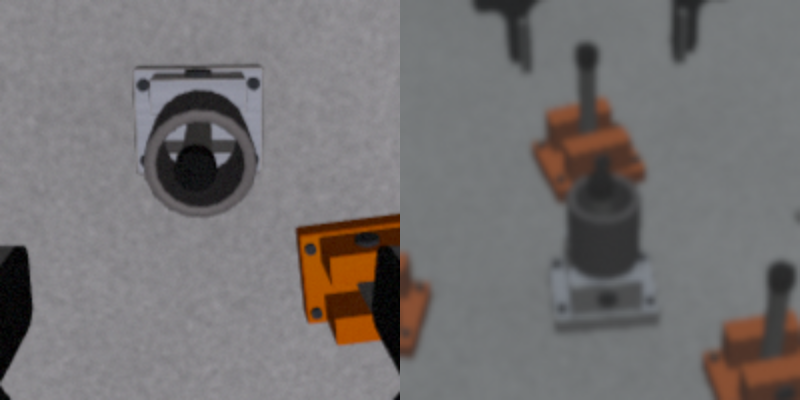

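The collar sits flat on the left post's foot at (200,150), with the cap standing out of it and the gripper clear. Handing in.

```bash
python3 -c "
from h import *
print(env.hand_in())"
```

```text
the job is handed in; nothing more can be done
None
```

The left post is the loose one (about ±17 mm at the cap, against ±4 mm on the right); the collar now sits flat on its foot, released and clear of the gripper, and the job was handed in at about 21 s.

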